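# Free the roll stand and draw its post out to the second stop

## Task

The extending roll stand has to be made ready for a tall kitchen roll: slide the small roll of tape up off its post and set it down flat in the middle of the single square coaster beside the stand. Then squeeze the button on the side of the post's head, draw the post up past its first stop to its second stop, fully out, and finish there, still gripping the head and holding the post extended. Leave the mug, the salt shaker, the spice jar and the cork-lidded jar where they stand.

Things in the scene. Friction and masses are not known exactly. Their poses are not given: they have to be found in the camera images.
- stand: Steel roll stand fixed to the worktop, upright, turned about z: round foot 114 mm wide, sleeve 32 mm wide, on top a flat round seat 54 mm wide with its upper face 125 mm above the worktop; on that a black hub 38 mm wide, 6 mm high, out of which the telescoping post rises. Origin: centre of the foot's underside, z up. The head's button and the sleeve's three dark pin holes are on its -y side.
- post (a joint): How far the post is drawn up, m: 0 = in (start), 0.045 = first stop, 0.090 = second stop, hard end of travel. With the button out a spring pin locks it at each of the three (2 mm play). With the button pressed 5 mm or more it slides, takes some 3 N to lift and sinks if not held; if the button is let out between stops, the pin rubs on the sleeve and drops into the next hole it meets.
- head_grip (a point): Middle of the button's height on the axis of the post's head. The head is a black upright block 20 x 20 x 46 mm that moves with the post; this point is 26 mm above its underside and 20 mm below its top (157 mm above the worktop when the post is in). Squeeze here, one finger on the button (stand's -y), one on the plain +y face. At the start the roll surrounds the head's lower 36 mm.
- button (a joint): Travel of the button into the head along the stand's +y, m: 0 = out (6 mm proud of the head's -y face, head and button then 26 mm across), 0.006 = flush. Spring, about 3.5 N to start, 8 N when flush: a grip of 20 to 30 N across the head presses it flush. Button face 12 mm wide, 18 mm high.
- roll: Wound roll of paper tape, a rigid ring 62 mm outside diameter, 46 mm bore (thin cardboard core inside), 42 mm high, about 0.09 kg, flat on the seat round hub and head at the start. Origin: centre of its underside, z along its axis. The seat is narrower, so fingers outside the roll pass it. It comes clear of the head when raised straight up by 52 mm or more; about 6 mm of play round the button.
- coaster: Single square coaster lying loose on the worktop, 98 x 98 mm, 6 mm thick. Origin: centre of its underside. (A stack of such coasters further back is not meant.)
- mug: Mug standing upside down on its rim, 89 mm diameter, 124 mm with its handle, 91 mm high. Bystander. Origin: middle of its outline, handle included, on the worktop.
- shaker: Salt shaker, 44 mm diameter, 90 mm high. Bystander. Origin: centre of its underside.
- spice: Spice jar, 47 mm wide, 98 mm high. Bystander. Origin: centre of its underside.
- jar: Glass jar with a cork lid, 75 mm diameter, 110 mm high, standing to the left. Bystander. Origin: centre of its underside.
Things that resemble listed ones, but are neither listed nor needed, are in the scene too. What is shaped like the stand but red is not meant. What is shaped like the roll but green is not meant.

How it is judged:
By the outcome, as a careful person would: the job done as asked, in the order asked, and still so for the second after the job is handed in, while the arm keeps its last pose, push and grip.
It also fails if it takes over 50 s, if anything falls off the work surface, if the arm or the gripper's body presses on something with over 40 N, if the wrist force passes 120 N, or if a joint passes its speed limit or range.

## Robot

A 6-joint arm with a two-finger parallel gripper is mounted at the origin on a cart in front of the work surface, level with it; the furniture and walls round the work are solid. World frame = base frame: x ahead of the robot, y to its left, z up, the work surface at z = 0. Lengths are in m, angles in rad, forces in N, time in s.
With the tool pointing down it reaches from about 0.35 to 0.85 m from the base axis. Payload 8.1 kg.
Tool frame: the origin (TCP) lies between the finger pads; the fingertips stand 14 mm ahead of it and the grasp point (between the pads) lies 5 mm behind it; z points along the fingers, y is the line along which they close (so a half turn about z gives the same grasp; the last joint's range is limited). The gripper opens to 93 mm and grips with 3 to 60 N. Pads are 15 mm wide; open, the fingers measure 128 mm over their backs; the gripper's body (75 mm by 188 mm) begins 65 mm behind the grasp point.
Start: joints at [-1.294, 0.13, 1.488, -0, 1.523, -0.085], TCP at [0.212, -0.561, 0.233] pointing down, gripper open.
Joint ranges: [-2.96, 2.96], [-0.89, 2.26], [0.02, 2.5], [-1.34, 4.48], [0, 2.73], [-2.66, 2.66]. Speed limits (rad/s): [2.39, 2.39, 2.79, 3.14, 3.14, 3.14].

## Interface

Orientations are given as a rotation vector (axis times angle).
In Python, from plant import robot gives the robot as it stands.
- The arm moves only by the tool arm_command, never from a script. Its argument "targets" is a list of rows, each an object of numbers: "x", "y", "z": the shift along the world's x, y, z in units of 500 mm (1.0 is 500 mm); "rx", "ry", "rz": the turn, a rotation vector about the world's x, y, z in units of 2 rad (1.0 is 2 rad); "claw": the closure in counts, from 0 (fully open) to 255 (shut). In form: [{"x": .., "y": .., "z": .., "rx": .., "ry": .., "rz": .., "claw": ..}, ...]. A call has 1 to 10 rows; each row is the pose to reach, as a shift and turn from the pose commanded when the call began; what a row does not reach only later rows make up. A row lasts 1/12 s, in which the tool goes at most 41.7 mm and 7.16 degrees, less where a joint would pass 70% of its speed; a pose out of reach is approached as far as the arm can. A call with a number of a shift or a turn outside -1 to 1 is refused whole. A call with a gripper value outside its range is refused whole. The fingers move at their own pace and stop on an object; "squeeze" is the grip in N (left out, the last holds). Time passes only in rows, so rows that repeat a pose let the fingers close. It gives the time, the measured TCP pose, the force, the opening and the grip force at its end, in the units of the state.
- robot.read_state(): the state, without advancing time (a new reading comes with each control period).
- robot.read_camera(name): name is "scene" or "side" or "wrist"; returns (picture, depth): 420x560x3 uint8, red, green, blue; 420x560 float32, m along the optical axis (not along the pixel's ray), 0 where there is no reading.
- robot.get_calibration(name): a dict with "intrinsics" (3x3 intrinsics, pixels), "origin" and "orientation" of the camera in the world. Camera axes: x right, y up, looking along -z (the intrinsics and any distortion apply to the point x, -y, -z); pixel columns grow to the right and rows downward; lengths in m; the calibration is good to about 2 mm. A picture is of the moment at which its call begins: read the wrist's pose just before it. get_calibration takes no time and is no camera call; for the wrist camera it gives the pose at the moment of the call.
- robot.close_job(): hands the job in; it is judged then, once.
The state is a dict: "t": time; "q": joint angles; "dq": joint speeds; "joint_torque": joint torques, N m; "tool_pos": TCP position; "orientation": TCP orientation; "force": force on the tool from outside, world axes, zero at the start; "wrist_torque": the same for the moment, N m; "opening": finger opening in m; "gripper_force": force on a finger pad.
Only numpy, scipy, OpenCV 4.12 (cv2) and the standard library are available. Lean on these libraries where they do the work, as an engineer would, in place of code of your own. Each camera call takes 0.05 s, during which the arm holds its last target. There are 200 camera calls.

## Working session

There is one attempt and no reset: what is moved stays moved. The work goes in short steps, Python scripts to look and compute and a tool call to move; the robot and the scene stay as the last step left them, time stands still between calls to the robot, and variables do not carry over. Pictures are saved under pics/ and viewed, at most 10 in all, crops included, and the job is handed in when it is done.

Besides the shell and the picture viewer there is one more tool, called after "Emit:" by a JSON object that holds its "op" and its "data". arm_command: Moves the arm, as the interface text tells. Shifts and turns lie within -1 to 1; 1 stands for 500 mm of shift or 2 rad of turn. Its arguments: {"type":"object","properties":{"targets":{"type":"array","items":{"type":"object","properties":{"x":{"type":"number","minimum":-1,"maximum":1},"y":{"type":"number","minimum":-1,"maximum":1},"z":{"type":"number","minimum":-1,"maximum":1},"rx":{"type":"number","minimum":-1,"maximum":1},"ry":{"type":"number","minimum":-1,"maximum":1},"rz":{"type":"number","minimum":-1,"maximum":1},"claw":{"type":"number"}}}},"squeeze":{"type":"number"}},"required":["targets"]}

```bash
mkdir -p pics; ls; cat > h.py <<'E'
import numpy as np, cv2
from plant import robot
def snap(n,f):
    c=robot.get_calibration(n); p,d=robot.read_camera(n)
    cv2.imwrite(f'pics/{f}.png',p[:,:,::-1]); np.savez(f'{f}.npz',p=p,d=d,K=c['intrinsics'],o=c['origin'],R=c['orientation']); print(n,{k:v for k,v in c.items()})
def cloud(f):
    z=np.load(f'{f}.npz'); K=z['K'];d=z['d'];v,u=np.mgrid[0:d.shape[0],0:d.shape[1]]
    R=z['R']
    if R.shape!=(3,3): R=cv2.Rodrigues(R.astype(float))[0]
    P=np.stack([(u-K[0,2])/K[0,0]*d,-(v-K[1,2])/K[1,1]*d,-d],-1)
    return P@R.T+z['o'],z['p'],d
E
python3 - <<'E'
from h import *
for n in('scene','side'):snap(n,n)
print(robot.read_state())
E
```

```text
pics
scene {'intrinsics': array([[407.56274983,   0.        , 280.57128337],
       [  0.        , 407.56274983, 214.6556765 ],
       [  0.        ,   0.        ,   1.        ]]), 'origin': array([0.13095001, 0.86461215, 0.63639264]), 'orientation': array([ 0.4273928 , -1.02257261, -2.19636578])}
side {'intrinsics': array([[471.9971981 ,   0.        , 285.50778149],
       [  0.        , 471.9971981 , 209.58797503],
       [  0.        ,   0.        ,   1.        ]]), 'origin': array([ 0.5410592 , -0.42747639,  0.71385629]), 'orientation': array([ 0.9309161 , -0.01873818, -0.0528999 ])}
{'t': 0.1, 'q': array([-1.29439814e+00,  1.31107265e-01,  1.48916205e+00, -2.51995248e-05,
        1.52300506e+00, -8.54045257e-02]), 'dq': array([-0.0012366 , -0.00052643, -0.00308336, -0.00144365,  0.00059219,
       -0.00324751]), 'joint_torque': array([ 4.82086198e-04, -5.61337495e+01, -4.93097341e+01,  7.68106082e-02,
        2.90867407e-02, -7.52934670e-05]), 'tool_pos': array([ 0.21225153, -0.56067748,  0.23168399]), 'orientation': array([-3.08868317e+00, -5.64924841e-01,  2.91085770e-04]), 'force': array([-0.15812017, -0.48965255,  0.303379  ]), 'wrist_torque': array([-0.00079504,  0.00408766,  0.01016443]), 'gripper_force': 0.0, 'opening': 0.09300206946925689}
```

View pics/scene.png

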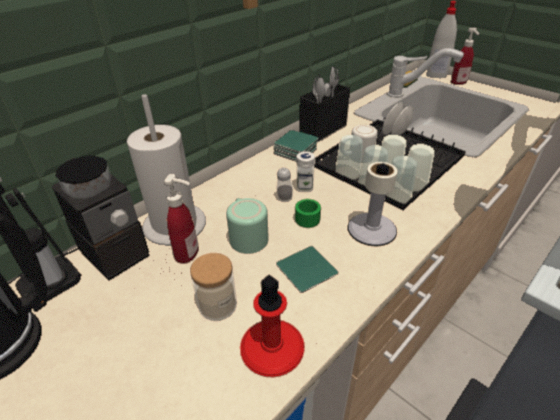

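View pics/side.png

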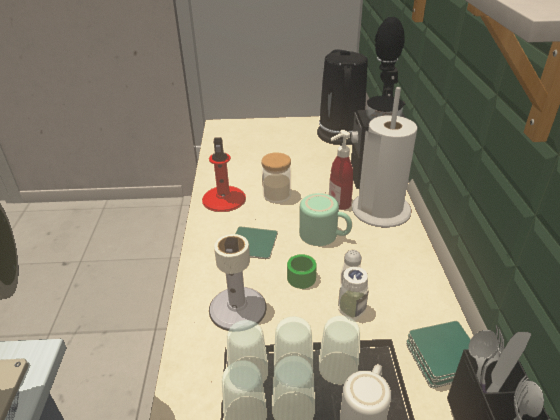

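The scene view shows the grey stand at (375,205) with its cream roll at (381,178); the side view has it at (236,280). The red stand, scene (270,330), and the green ring, scene (308,212), are decoys. The single coaster is at scene (307,268) and side (254,242); the stack at the back is excluded.

```bash
python3 - <<'E'
from h import *
S={'scene':dict(roll=(355,155,410,195),foot=(340,205,405,250),coaster=(270,240,345,295),red=(235,270,310,375),green=(290,195,325,230)),'side':dict(roll=(210,230,255,275),foot=(200,280,275,330),coaster=(228,222,285,262),red=(195,130,250,215),green=(283,250,322,290))}
for n in S:
    P,p,d=cloud(n)
    for k,(a,b,c,e) in S[n].items():
        Q=P[b:e,a:c].reshape(-1,3);C=p[b:e,a:c].reshape(-1,3).astype(int)
        lo,hi={'roll':(.155,.185),'foot':(.004,.03),'coaster':(.002,.012),'red':(.003,.2),'green':(.01,.2)}[k]
        m=(Q[:,2]>lo)&(Q[:,2]<hi)
        if k=='coaster': m&=(C[:,0]<90)
        q=Q[m]; print(n,k,m.sum(),q.min(0).round(3),q.max(0).round(3),q.mean(0).round(3))
        if k=='coaster':
            r=cv2.minAreaRect((q[:,:2]*1000).astype(np.float32)); print(r)
        if k in('foot','roll'): print(cv2.minEnclosingCircle((q[:,:2]*1000).astype(np.float32)))
    a=dict(scene=(335,150,415,250),side=(195,225,285,330))[n]
    cv2.imwrite(f'pics/{n}_c.png',cv2.resize(p[a[1]:a[3],a[0]:a[2],::-1],None,fx=5.5,fy=5.5,interpolation=cv2.INTER_CUBIC))
E
```

```text
scene roll 484 [0.443 0.179 0.155] [0.504 0.243 0.178] [0.47  0.218 0.165]
((471.29766845703125, 211.6444549560547), 33.18067169189453)
scene foot 1073 [0.418 0.098 0.004] [0.529 0.266 0.03 ] [0.467 0.219 0.011]
((473.3396911621094, 181.97755432128906), 85.7481460571289)
scene coaster 1446 [0.447 0.355 0.002] [0.556 0.464 0.009] [0.502 0.411 0.005]
((503.3032531738281, 410.0382995605469), (93.57295227050781, 94.61348724365234), 75.66222381591797)
scene red 4244 [0.371 0.411 0.003] [0.582 0.647 0.178] [0.427 0.583 0.047]
scene green 590 [0.575 0.251 0.01 ] [0.689 0.319 0.044] [0.604 0.291 0.03 ]
side roll 695 [0.445 0.177 0.155] [0.505 0.241 0.178] [0.475 0.204 0.165]
((474.9031982421875, 208.9061737060547), 32.30186462402344)
side foot 1437 [0.42  0.159 0.004] [0.528 0.26  0.03 ] [0.475 0.202 0.011]
((475.6596984863281, 209.8083953857422), 56.08338165283203)Traceback (most recent call last):
  File "<stdin>", line 10, in <module>
    return umr_minimum(a, axis, None, out, keepdims, initial, where)
ValueError: zero-size array to reduction operation minimum which has no identity
```

```bash
python3 - <<'E'
from h import *
L=[]
for n,a in dict(scene=(335,150,415,250),side=(195,228,275,328)).items():
    p=np.load(n+'.npz')['p']
    L.append(cv2.resize(p[a[1]:a[3],a[0]:a[2],::-1],None,fx=5,fy=5,interpolation=cv2.INTER_CUBIC))
cv2.imwrite('pics/c.png',cv2.convertScaleAbs(np.hstack(L),alpha=1.4,beta=15))
E
```

```text
(no output)
```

View pics/c.png

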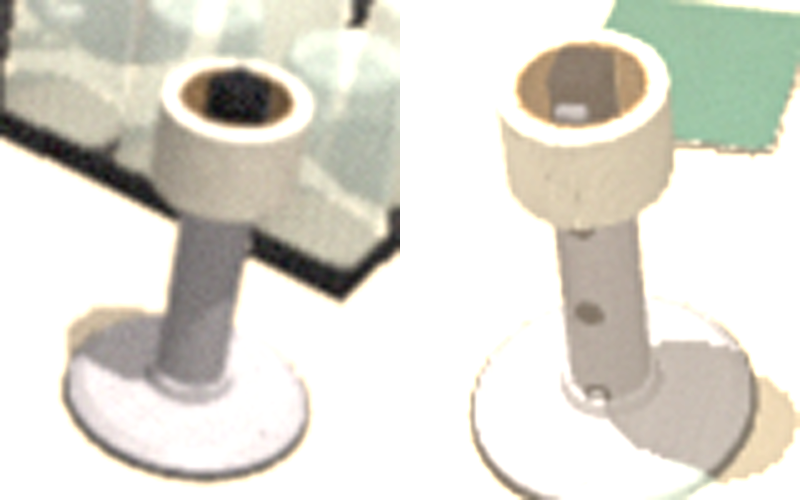

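Grey stand confirmed: cream roll, pin holes facing mostly -y. In the right-hand crop, the hole at (590,313) lies left of the sleeve's middle, about 606, so the stand's yaw is about -20°. I'll move above it now.

Emit:
{"op": "arm_command", "data": {"targets": [{"x": 0.26, "y": 0.77, "z": 0.2, "rz": 0.6, "claw": 0}, {"x": 0.26, "y": 0.77, "z": 0.2, "rz": 0.6}, {"x": 0.26, "y": 0.77, "z": 0.2, "rz": 0.6}, {"x": 0.26, "y": 0.77, "z": 0.2, "rz": 0.6}, {"x": 0.26, "y": 0.77, "z": 0.2, "rz": 0.6}, {"x": 0.26, "y": 0.77, "z": 0.2, "rz": 0.6}, {"x": 0.26, "y": 0.77, "z": 0.2, "rz": 0.6}, {"x": 0.26, "y": 0.77, "z": 0.2, "rz": 0.6}, {"x": 0.26, "y": 0.77, "z": 0.2, "rz": 0.6}, {"x": 0.26, "y": 0.77, "z": 0.2, "rz": 0.6}]}}

```text
schema error: expected keys x, y, z, rx, ry, rz, claw
```

```bash
python3 - <<'E'
from h import *
s=robot.read_state(); print(s['t'],s['q'].round(3),s['tool_pos'],cv2.Rodrigues(s['orientation'])[0].round(3))
P,p,d=cloud('scene')
for k,(a,b,c,e) in dict(jar=(190,255,238,320),mug=(225,200,270,250),red=(235,320,310,375),green=(290,195,325,230)).items():
    q=P[b:e,a:c].reshape(-1,3);q=q[(q[:,2]>.02)&(q[:,2]<.2)] ;print(k,np.percentile(q,3,0).round(3),np.percentile(q,97,0).round(3))
P,p,d=cloud('side')
q=P[222:262,228:285].reshape(-1,3);print(p[242,254],P[242,254],P[245,245])
E
```

```text
0.1 [-1.294  0.131  1.489 -0.     1.523 -0.085] [ 0.21225153 -0.56067748  0.23168399] [[ 0.935  0.354 -0.   ]
 [ 0.354 -0.935  0.002]
 [ 0.    -0.002 -1.   ]]
jar [0.529 0.571 0.026] [0.592 0.635 0.111]
mug [0.613 0.402 0.024] [0.686 0.475 0.092]
red [0.411 0.583 0.022] [0.433 0.606 0.095]
green [0.576 0.262 0.021] [0.632 0.317 0.043]
[105 131 110] [0.50820706 0.40348797 0.00498474] [0.49982348 0.20686243 0.16661319]
```

Emit:
{"op": "arm_command", "data": {"targets": [{"x": 0.26, "y": 0.77, "z": 0.2, "rx": 0, "ry": 0, "rz": 0.6, "claw": 0}, {"x": 0.26, "y": 0.77, "z": 0.2, "rx": 0, "ry": 0, "rz": 0.6, "claw": 0}, {"x": 0.26, "y": 0.77, "z": 0.2, "rx": 0, "ry": 0, "rz": 0.6, "claw": 0}, {"x": 0.26, "y": 0.77, "z": 0.2, "rx": 0, "ry": 0, "rz": 0.6, "claw": 0}, {"x": 0.26, "y": 0.77, "z": 0.2, "rx": 0, "ry": 0, "rz": 0.6, "claw": 0}, {"x": 0.26, "y": 0.77, "z": 0.2, "rx": 0, "ry": 0, "rz": 0.6, "claw": 0}, {"x": 0.26, "y": 0.77, "z": 0.2, "rx": 0, "ry": 0, "rz": 0.6, "claw": 0}, {"x": 0.26, "y": 0.77, "z": 0.2, "rx": 0, "ry": 0, "rz": 0.6, "claw": 0}, {"x": 0.26, "y": 0.77, "z": 0.2, "rx": 0, "ry": 0, "rz": 0.6, "claw": 0}, {"x": 0.26, "y": 0.77, "z": 0.2, "rx": 0, "ry": 0, "rz": 0.6, "claw": 0}]}}

```text
t: 0.93
tool_pos: [0.3417, -0.1759, 0.3324]
orientation: [2.224, 2.219, 0.0]
force: [0.6, 0.1, 0.7]
opening: 0.0929
gripper_force: 0.0
```

```bash
python3 - <<'E'
from h import *
s=robot.read_state(); print(s['t'],s['q'].round(3),s['tool_pos'],cv2.Rodrigues(s['orientation'])[0].round(3))
E
```

```text
0.9333 [-0.609 -0.489  1.856  0.     1.775 -0.606] [ 0.34167318 -0.17590453  0.33243597] [[ 0.003  1.     0.   ]
 [ 1.    -0.003 -0.   ]
 [-0.     0.    -1.   ]]
```

Emit:
{"op": "arm_command", "data": {"targets": [{"x": 0.265, "y": 0.77, "z": 0, "rx": 0, "ry": 0, "rz": 0.61, "claw": 0}, {"x": 0.265, "y": 0.77, "z": 0, "rx": 0, "ry": 0, "rz": 0.61, "claw": 0}, {"x": 0.265, "y": 0.77, "z": 0, "rx": 0, "ry": 0, "rz": 0.61, "claw": 0}, {"x": 0.265, "y": 0.77, "z": 0, "rx": 0, "ry": 0, "rz": 0.61, "claw": 0}, {"x": 0.265, "y": 0.77, "z": 0, "rx": 0, "ry": 0, "rz": 0.61, "claw": 0}, {"x": 0.265, "y": 0.77, "z": 0, "rx": 0, "ry": 0, "rz": 0.61, "claw": 0}, {"x": 0.265, "y": 0.77, "z": 0, "rx": 0, "ry": 0, "rz": 0.61, "claw": 0}, {"x": 0.265, "y": 0.77, "z": 0, "rx": 0, "ry": 0, "rz": 0.61, "claw": 0}, {"x": 0.265, "y": 0.77, "z": 0, "rx": 0, "ry": 0, "rz": 0.61, "claw": 0}, {"x": 0.265, "y": 0.77, "z": 0, "rx": 0, "ry": 0, "rz": 0.61, "claw": 0}]}}

```text
t: 1.77
tool_pos: [0.4743, 0.2103, 0.3315]
orientation: [-0.549, -3.092, -0.0]
force: [1.7, -0.8, 0.5]
opening: 0.093
gripper_force: 0.0
```

```bash
python3 - <<'E'
from h import *
snap('wrist','w1')
s=robot.read_state(); print(s['t'],s['q'].round(3),s['tool_pos'],cv2.Rodrigues(s['orientation'])[0].round(3))
E
```

```text
wrist {'intrinsics': array([[374.42522184,   0.        , 280.67774668],
       [  0.        , 374.42522184, 209.40501244],
       [  0.        ,   0.        ,   1.        ]]), 'origin': array([0.40776505, 0.23466197, 0.48511628]), 'orientation': array([-0.22066753, -0.15518274,  1.21222088])}
1.8167 [ 0.323 -0.104  1.548  0.003  1.698 -0.904] [0.47485862 0.21392067 0.33042917] [[-0.941  0.337 -0.002]
 [ 0.337  0.942  0.002]
 [ 0.003  0.002 -1.   ]]
```

View pics/w1.png

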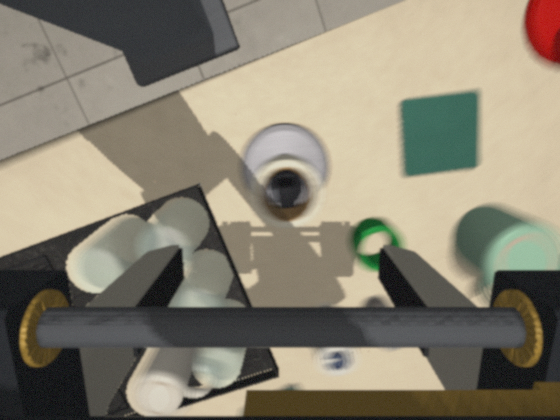

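The roll's ring shows at about (290,185), the coaster at (440,132). The picture is blurred, so I'll settle and look again, enlarged.

Emit:
{"op": "arm_command", "data": {"targets": [{"x": 0, "y": 0, "z": 0, "rx": 0, "ry": 0, "rz": 0, "claw": 0}, {"x": 0, "y": 0, "z": 0, "rx": 0, "ry": 0, "rz": 0, "claw": 0}, {"x": 0, "y": 0, "z": 0, "rx": 0, "ry": 0, "rz": 0, "claw": 0}, {"x": 0, "y": 0, "z": 0, "rx": 0, "ry": 0, "rz": 0, "claw": 0}]}}

```text
t: 2.15
tool_pos: [0.4743, 0.206, 0.3324]
orientation: [0.566, 3.09, -0.0]
force: [-1.0, -0.2, -0.0]
opening: 0.0926
gripper_force: 0.0
```

```bash
python3 - <<'E'
from h import *
snap('wrist','w2')
s=robot.read_state(); print(s['t'],s['tool_pos'],cv2.Rodrigues(s['orientation'])[0].round(3))
P,p,d=cloud('w2')
cv2.imwrite('pics/w2c.png',cv2.convertScaleAbs(cv2.resize(p[140:230,240:340,::-1],None,fx=6.5,fy=6.5,interpolation=cv2.INTER_CUBIC),alpha=1.8,beta=30))
def rep(m,n):
    q=P[m]; print(n,len(q),q.mean(0).round(4),cv2.minEnclosingCircle((q[:,:2]*1000).astype(np.float32)),cv2.minAreaRect((q[:,:2]*1000).astype(np.float32)))
v,u=np.mgrid[:420,:560]
w=(u>230)&(u<350)&(v>110)&(v<240)
rep(w&(P[...,2]>.16)&(P[...,2]<.172)&(p.sum(2)>330),'roll')
rep(w&(P[...,2]>.172)&(P[...,2]<.185),'headtop')
rep((u>385)&(u<495)&(v>75)&(v<190)&(p[...,0]<100),'coaster')
E
```

```text
wrist {'intrinsics': array([[374.42522184,   0.        , 280.67774668],
       [  0.        , 374.42522184, 209.40501244],
       [  0.        ,   0.        ,   1.        ]]), 'origin': array([0.40780699, 0.2311323 , 0.48599703]), 'orientation': array([-0.2222599 , -0.15462757,  1.20180971])}
2.2 [0.47434877 0.20600555 0.33258466] [[-0.935  0.354  0.001]
 [ 0.354  0.935  0.   ]
 [-0.001  0.    -1.   ]]
roll 1693 [0.4701 0.2129 0.1683] ((472.68267822265625, 211.44107055664062), 31.110273361206055) ((472.51873779296875, 211.53514099121094), (60.87818908691406, 61.265968322753906), 26.591581344604492)
headtop 549 [0.4719 0.2119 0.178 ] ((472.7542419433594, 211.60308837890625), 12.644742965698242) ((472.549072265625, 211.6912384033203), (20.0328426361084, 20.384639739990234), 74.55906677246094)
coaster 5793 [0.5012 0.4086 0.0091] ((482.0287780761719, 337.7452392578125), 129.90464782714844) ((484.36639404296875, 337.2408447265625), (243.60501098632812, 95.59319305419922), 75.61437225341797)
```

View pics/w2c.png

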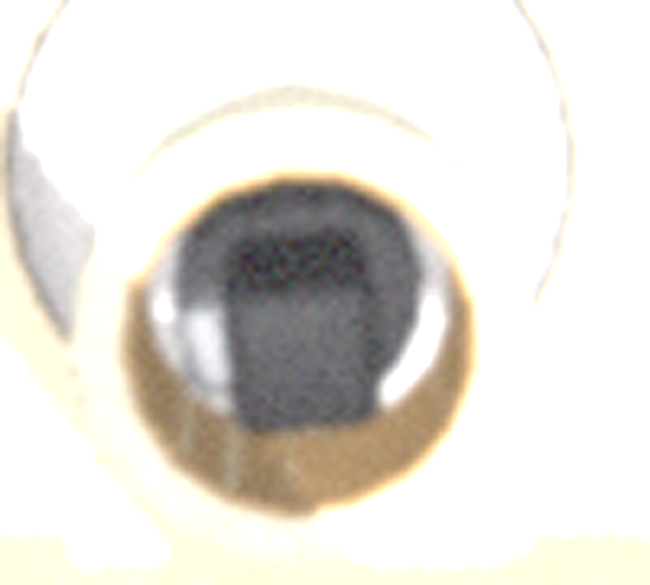

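The head top is at (0.4726, 0.2116, 0.178), as expected, with its axis at 74.6°; the button shows on the left in the crop at (205,340). I turn +5° and go down in two steps.

Emit:
{"op": "arm_command", "data": {"targets": [{"x": -0.004, "y": 0.005, "z": -0.08, "rx": 0, "ry": 0, "rz": 0.045, "claw": 0}, {"x": -0.004, "y": 0.005, "z": -0.15, "rx": 0, "ry": 0, "rz": 0.045, "claw": 0}, {"x": -0.004, "y": 0.005, "z": -0.2, "rx": 0, "ry": 0, "rz": 0.045, "claw": 0}, {"x": -0.004, "y": 0.005, "z": -0.24, "rx": 0, "ry": 0, "rz": 0.045, "claw": 0}, {"x": -0.004, "y": 0.005, "z": -0.25, "rx": 0, "ry": 0, "rz": 0.045, "claw": 0}, {"x": -0.004, "y": 0.005, "z": -0.25, "rx": 0, "ry": 0, "rz": 0.045, "claw": 0}, {"x": -0.004, "y": 0.005, "z": -0.25, "rx": 0, "ry": 0, "rz": 0.045, "claw": 0}, {"x": -0.004, "y": 0.005, "z": -0.25, "rx": 0, "ry": 0, "rz": 0.045, "claw": 0}, {"x": -0.004, "y": 0.005, "z": -0.25, "rx": 0, "ry": 0, "rz": 0.045, "claw": 0}, {"x": -0.004, "y": 0.005, "z": -0.25, "rx": 0, "ry": 0, "rz": 0.045, "claw": 0}]}}

```text
t: 3.03
tool_pos: [0.4732, 0.2099, 0.2088]
orientation: [0.422, 3.111, 0.002]
force: [0.2, 0.2, 0.6]
opening: 0.0931
gripper_force: 0.0
```

```bash
python3 - <<'E'
from h import *
s=robot.read_state();R=cv2.Rodrigues(s['orientation'])[0]; print(s['tool_pos'],np.degrees(np.arctan2(R[1,1],R[0,1])),s['force'],R[:,2])
P,p,d=cloud('w2');v,u=np.mgrid[:420,:560]
for P,m in((P,(u>395)&(u<487)&(v>80)&(v<185)&(p[...,1]>p[...,0]*1.5)&(p[...,0]<70)),):
    cnt,_=cv2.findContours(m.astype(np.uint8),cv2.RETR_EXTERNAL,cv2.CHAIN_APPROX_NONE);c=max(cnt,key=cv2.contourArea)[:,0]
    q=P[c[:,1],c[:,0]];print(len(c),c.min(0),c.max(0),cv2.minAreaRect((q[:,:2]*1000).astype(np.float32)),q[:,2].mean())
E
```

```text
[0.47318066 0.20991642 0.2088498 ] 74.53554320788102 [0.2109721  0.19433981 0.59992256] [ 2.48178193e-03  8.07433439e-04 -9.99996594e-01]
290 [402  91] [477 173] ((483.7355041503906, 336.70068359375), (242.71676635742188, 93.4229965209961), 75.32697296142578) 0.008889669699715476
```

Emit:
{"op": "arm_command", "data": {"targets": [{"x": -0.001, "y": 0.003, "z": -0.03, "rx": 0, "ry": 0, "rz": 0, "claw": 0}, {"x": -0.001, "y": 0.003, "z": -0.07, "rx": 0, "ry": 0, "rz": 0, "claw": 0}, {"x": -0.001, "y": 0.003, "z": -0.11, "rx": 0, "ry": 0, "rz": 0, "claw": 0}, {"x": -0.001, "y": 0.003, "z": -0.13, "rx": 0, "ry": 0, "rz": 0, "claw": 0}, {"x": -0.001, "y": 0.003, "z": -0.13, "rx": 0, "ry": 0, "rz": 0, "claw": 0}, {"x": -0.001, "y": 0.003, "z": -0.13, "rx": 0, "ry": 0, "rz": 0, "claw": 0}, {"x": -0.001, "y": 0.003, "z": -0.13, "rx": 0, "ry": 0, "rz": 0, "claw": 0}]}}

```text
t: 3.62
tool_pos: [0.4727, 0.2115, 0.1437]
orientation: [0.422, 3.111, 0.001]
force: [0.2, 0.1, -0.5]
opening: 0.0932
gripper_force: 0.0
```

```bash
python3 - <<'E'
from h import *
s=robot.read_state();print(s['t'],s['tool_pos'],s['force'])
for f in('w2','scene','side'):
    P,p,d=cloud(f);v,u=np.mgrid[:420,:560]
    w=(np.abs(P[...,0]-.503)<.075)&(np.abs(P[...,1]-.41)<.075)&(np.abs(P[...,2]-.006)<.008)
    for r in (1.15,1.4):
        m=w&(p[...,1].astype(float)>p[...,0]*r);q=P[m];print(f,m.sum(),cv2.minAreaRect((q[:,:2]*1000).astype(np.float32)))
E
```

```text
3.6167 [0.47267709 0.21147425 0.14370488] [ 0.24165183  0.11610936 -0.49086198]
w2 5832 ((502.9416809082031, 409.33050537109375), (96.3143081665039, 95.32291412353516), 76.18013763427734)
w2 5624 ((502.7401428222656, 409.1674499511719), (94.55119323730469, 93.5061264038086), 76.19416809082031)
scene 1483 ((502.9808044433594, 409.17364501953125), (95.93523406982422, 95.32291412353516), 76.6379623413086)
scene 1406 ((502.69085693359375, 408.96112060546875), (93.5026626586914, 93.22639465332031), 76.39054870605469)
side 739 ((506.02801513671875, 406.8304443359375), (96.96798706054688, 93.48995971679688), 76.66033172607422)
side 0 ((0.0, 0.0), (0.0, 0.0), 0.0)
```

The coaster centre is at (0.503, 0.409). Closing on the roll.

Emit:
{"op": "arm_command", "data": {"targets": [{"x": 0, "y": 0, "z": 0, "rx": 0, "ry": 0, "rz": 0, "claw": 120}, {"x": 0, "y": 0, "z": 0, "rx": 0, "ry": 0, "rz": 0, "claw": 120}, {"x": 0, "y": 0, "z": 0, "rx": 0, "ry": 0, "rz": 0, "claw": 120}, {"x": 0, "y": 0, "z": 0, "rx": 0, "ry": 0, "rz": 0, "claw": 120}, {"x": 0, "y": 0, "z": 0, "rx": 0, "ry": 0, "rz": 0, "claw": 120}, {"x": 0, "y": 0, "z": 0, "rx": 0, "ry": 0, "rz": 0, "claw": 120}, {"x": 0, "y": 0, "z": 0, "rx": 0, "ry": 0, "rz": 0, "claw": 120}], "squeeze": 15}}

```text
t: 4.2
tool_pos: [0.4719, 0.2112, 0.1424]
orientation: [0.423, 3.113, 0.0]
force: [0.5, 0.1, 2.5]
opening: 0.0608
gripper_force: 14.9
```

Emit:
{"op": "arm_command", "data": {"targets": [{"x": 0, "y": 0, "z": 0.02, "rx": 0, "ry": 0, "rz": 0, "claw": 120}, {"x": 0, "y": 0, "z": 0.05, "rx": 0, "ry": 0, "rz": 0, "claw": 120}, {"x": 0, "y": 0, "z": 0.08, "rx": 0, "ry": 0, "rz": 0, "claw": 120}, {"x": 0, "y": 0, "z": 0.11, "rx": 0, "ry": 0, "rz": 0, "claw": 120}, {"x": 0, "y": 0, "z": 0.14, "rx": 0, "ry": 0, "rz": 0, "claw": 120}, {"x": 0, "y": 0, "z": 0.17, "rx": 0, "ry": 0, "rz": 0, "claw": 120}, {"x": 0, "y": 0, "z": 0.2, "rx": 0, "ry": 0, "rz": 0, "claw": 120}, {"x": 0, "y": 0, "z": 0.2, "rx": 0, "ry": 0, "rz": 0, "claw": 120}, {"x": 0, "y": 0, "z": 0.2, "rx": 0, "ry": 0, "rz": 0, "claw": 120}]}}

```text
t: 4.95
tool_pos: [0.4724, 0.2114, 0.2432]
orientation: [0.422, 3.111, 0.001]
force: [-0.1, 0.1, -0.8]
opening: 0.0609
gripper_force: 14.9
```

Emit:
{"op": "arm_command", "data": {"targets": [{"x": 0.006, "y": 0.04, "z": 0, "rx": 0, "ry": 0, "rz": 0, "claw": 120}, {"x": 0.015, "y": 0.1, "z": 0, "rx": 0, "ry": 0, "rz": 0, "claw": 120}, {"x": 0.025, "y": 0.16, "z": 0, "rx": 0, "ry": 0, "rz": 0, "claw": 120}, {"x": 0.034, "y": 0.22, "z": 0, "rx": 0, "ry": 0, "rz": 0, "claw": 120}, {"x": 0.043, "y": 0.28, "z": 0, "rx": 0, "ry": 0, "rz": 0, "claw": 120}, {"x": 0.053, "y": 0.34, "z": 0, "rx": 0, "ry": 0, "rz": 0, "claw": 120}, {"x": 0.061, "y": 0.396, "z": 0, "rx": 0, "ry": 0, "rz": 0, "claw": 120}, {"x": 0.061, "y": 0.396, "z": 0, "rx": 0, "ry": 0, "rz": 0, "claw": 120}, {"x": 0.061, "y": 0.396, "z": 0, "rx": 0, "ry": 0, "rz": 0, "claw": 120}, {"x": 0.061, "y": 0.396, "z": 0, "rx": 0, "ry": 0, "rz": 0, "claw": 120}]}}

```text
t: 5.78
tool_pos: [0.5018, 0.4085, 0.2406]
orientation: [-0.422, -3.111, 0.003]
force: [-0.4, -0.2, -0.8]
opening: 0.0605
gripper_force: 14.9
```

```bash
python3 - <<'E'
from h import *
snap('scene','s3');snap('side','d3')
a=np.load('s3.npz')['p'][130:340,220:420];b=np.load('d3.npz')['p'][110:320,180:380]
cv2.imwrite('pics/m3.png',cv2.resize(np.hstack([a,b])[:,:,::-1],None,fx=2,fy=2))
P,p,d=cloud('s3')
for f in('s3','d3'):
    P,p,d=cloud(f)
    m=(np.abs(P[...,0]-.503)<.05)&(np.abs(P[...,1]-.41)<.05)&(P[...,2]>.19)&(P[...,2]<.275)&(p.min(2)>90)
    q=P[m];print(m.sum(),np.percentile(q,[2,50,98],axis=0).round(3))
E
```

```text
scene {'intrinsics': array([[407.56274983,   0.        , 280.57128337],
       [  0.        , 407.56274983, 214.6556765 ],
       [  0.        ,   0.        ,   1.        ]]), 'origin': array([0.13095001, 0.86461215, 0.63639264]), 'orientation': array([ 0.4273928 , -1.02257261, -2.19636578])}
side {'intrinsics': array([[471.9971981 ,   0.        , 285.50778149],
       [  0.        , 471.9971981 , 209.58797503],
       [  0.        ,   0.        ,   1.        ]]), 'origin': array([ 0.5410592 , -0.42747639,  0.71385629]), 'orientation': array([ 0.9309161 , -0.01873818, -0.0528999 ])}
952 [[0.473 0.369 0.224]
 [0.483 0.425 0.251]
 [0.525 0.453 0.272]]
645 [[0.476 0.361 0.225]
 [0.509 0.379 0.251]
 [0.535 0.428 0.272]]
```

View pics/m3.png

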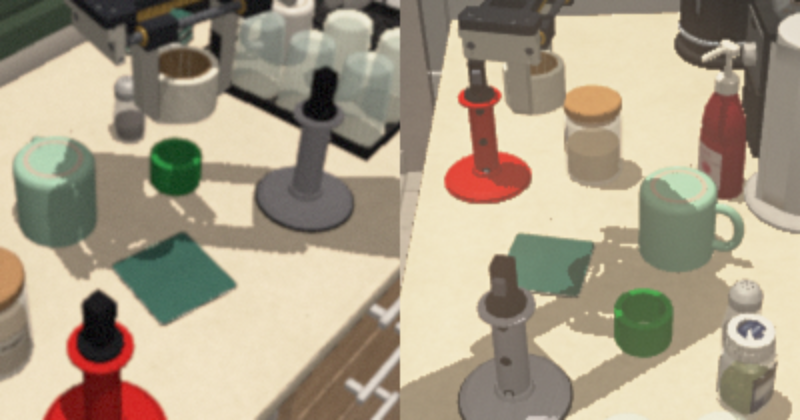

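The roll hangs level between the fingers (left crop at (175,80)) and the post is bare. Its underside is 17.4 mm below the TCP, so I lower to just above contact.

Emit:
{"op": "arm_command", "data": {"targets": [{"x": 0.002, "y": 0.001, "z": -0.05, "rx": 0, "ry": 0, "rz": 0, "claw": 120}, {"x": 0.002, "y": 0.001, "z": -0.11, "rx": 0, "ry": 0, "rz": 0, "claw": 120}, {"x": 0.002, "y": 0.001, "z": -0.17, "rx": 0, "ry": 0, "rz": 0, "claw": 120}, {"x": 0.002, "y": 0.001, "z": -0.23, "rx": 0, "ry": 0, "rz": 0, "claw": 120}, {"x": 0.002, "y": 0.001, "z": -0.29, "rx": 0, "ry": 0, "rz": 0, "claw": 120}, {"x": 0.002, "y": 0.001, "z": -0.34, "rx": 0, "ry": 0, "rz": 0, "claw": 120}, {"x": 0.002, "y": 0.001, "z": -0.38, "rx": 0, "ry": 0, "rz": 0, "claw": 120}, {"x": 0.002, "y": 0.001, "z": -0.41, "rx": 0, "ry": 0, "rz": 0, "claw": 120}, {"x": 0.002, "y": 0.001, "z": -0.42, "rx": 0, "ry": 0, "rz": 0, "claw": 120}, {"x": 0.002, "y": 0.001, "z": -0.42, "rx": 0, "ry": 0, "rz": 0, "claw": 120}]}}

```text
t: 6.72
tool_pos: [0.5027, 0.4085, 0.031]
orientation: [-0.423, -3.111, 0.003]
force: [-0.0, 0.1, 0.1]
opening: 0.0608
gripper_force: 14.9
```

Emit:
{"op": "arm_command", "data": {"targets": [{"x": 0, "y": 0, "z": 0, "rx": 0, "ry": 0, "rz": 0, "claw": 120}, {"x": 0, "y": 0, "z": 0, "rx": 0, "ry": 0, "rz": 0, "claw": 120}, {"x": 0, "y": 0, "z": 0, "rx": 0, "ry": 0, "rz": 0, "claw": 120}]}}

```text
t: 6.97
tool_pos: [0.5045, 0.4105, 0.0343]
orientation: [0.422, 3.111, 0.003]
force: [-0.0, 0.2, -1.6]
opening: 0.0609
gripper_force: 14.9
```

Emit:
{"op": "arm_command", "data": {"targets": [{"x": 0, "y": 0, "z": -0.008, "rx": 0, "ry": 0, "rz": 0, "claw": 120}, {"x": 0, "y": 0, "z": -0.015, "rx": 0, "ry": 0, "rz": 0, "claw": 120}, {"x": 0, "y": 0, "z": -0.015, "rx": 0, "ry": 0, "rz": 0, "claw": 120}, {"x": 0, "y": 0, "z": -0.015, "rx": 0, "ry": 0, "rz": 0, "claw": 120}]}}

```text
t: 7.3
tool_pos: [0.503, 0.4095, 0.0242]
orientation: [-0.422, -3.112, 0.001]
force: [-0.6, -0.5, -1.1]
opening: 0.0608
gripper_force: 14.9
```

Emit:
{"op": "arm_command", "data": {"targets": [{"x": 0, "y": 0, "z": -0.002, "rx": 0, "ry": 0, "rz": 0, "claw": 120}, {"x": 0, "y": 0, "z": -0.003, "rx": 0, "ry": 0, "rz": 0, "claw": 120}, {"x": 0, "y": 0, "z": -0.003, "rx": 0, "ry": 0, "rz": 0, "claw": 120}]}}

```text
t: 7.55
tool_pos: [0.5033, 0.4097, 0.0231]
orientation: [-0.422, -3.113, 0.0]
force: [-0.4, 0.5, -0.4]
opening: 0.0608
gripper_force: 14.9
```

Emit:
{"op": "arm_command", "data": {"targets": [{"x": 0, "y": 0, "z": -0.002, "rx": 0, "ry": 0, "rz": 0, "claw": 120}, {"x": 0, "y": 0, "z": -0.003, "rx": 0, "ry": 0, "rz": 0, "claw": 120}, {"x": 0, "y": 0, "z": -0.003, "rx": 0, "ry": 0, "rz": 0, "claw": 120}]}}

```text
t: 7.8
tool_pos: [0.5035, 0.4098, 0.0229]
orientation: [0.422, 3.113, 0.0]
force: [-4.9, -2.7, 8.2]
opening: 0.061
gripper_force: 15.0
```

Contact at +8 N. I open gently, with the fingers going clear, then lift.

Emit:
{"op": "arm_command", "data": {"targets": [{"x": 0, "y": 0, "z": 0.002, "rx": 0, "ry": 0, "rz": 0, "claw": 120}, {"x": 0, "y": 0, "z": 0.002, "rx": 0, "ry": 0, "rz": 0, "claw": 70}, {"x": 0, "y": 0, "z": 0.002, "rx": 0, "ry": 0, "rz": 0, "claw": 40}, {"x": 0, "y": 0, "z": 0.002, "rx": 0, "ry": 0, "rz": 0, "claw": 0}, {"x": 0, "y": 0, "z": 0.002, "rx": 0, "ry": 0, "rz": 0, "claw": 0}, {"x": 0, "y": 0, "z": 0.002, "rx": 0, "ry": 0, "rz": 0, "claw": 0}, {"x": 0, "y": 0, "z": 0.002, "rx": 0, "ry": 0, "rz": 0, "claw": 0}]}}

```text
t: 8.38
tool_pos: [0.5033, 0.4096, 0.0226]
orientation: [-0.423, -3.113, 0.0]
force: [0.7, 0.1, 0.1]
opening: 0.0919
gripper_force: 0.0
```

Emit:
{"op": "arm_command", "data": {"targets": [{"x": 0, "y": 0, "z": 0.03, "rx": 0, "ry": 0, "rz": 0, "claw": 0}, {"x": 0, "y": 0, "z": 0.08, "rx": 0, "ry": 0, "rz": 0, "claw": 0}, {"x": 0, "y": 0, "z": 0.14, "rx": 0, "ry": 0, "rz": 0, "claw": 0}, {"x": 0, "y": 0, "z": 0.2, "rx": 0, "ry": 0, "rz": 0, "claw": 0}, {"x": 0, "y": 0, "z": 0.27, "rx": 0, "ry": 0, "rz": 0, "claw": 0}, {"x": 0, "y": 0, "z": 0.34, "rx": 0, "ry": 0, "rz": 0, "claw": 0}, {"x": 0, "y": 0, "z": 0.4, "rx": 0, "ry": 0, "rz": 0, "claw": 0}, {"x": 0, "y": 0, "z": 0.42, "rx": 0, "ry": 0, "rz": 0, "claw": 0}, {"x": 0, "y": 0, "z": 0.42, "rx": 0, "ry": 0, "rz": 0, "claw": 0}]}}

```text
t: 9.13
tool_pos: [0.5051, 0.4109, 0.2386]
orientation: [0.422, 3.107, 0.009]
force: [0.1, -0.4, 1.6]
opening: 0.0927
gripper_force: 0.0
```

Emit:
{"op": "arm_command", "data": {"targets": [{"x": -0.006, "y": -0.04, "z": 0, "rx": 0, "ry": 0, "rz": 0, "claw": 0}, {"x": -0.015, "y": -0.1, "z": 0, "rx": 0, "ry": 0, "rz": 0, "claw": 0}, {"x": -0.025, "y": -0.16, "z": 0, "rx": 0, "ry": 0, "rz": 0, "claw": 0}, {"x": -0.034, "y": -0.22, "z": 0, "rx": 0, "ry": 0, "rz": 0, "claw": 0}, {"x": -0.043, "y": -0.28, "z": 0, "rx": 0, "ry": 0, "rz": 0, "claw": 0}, {"x": -0.053, "y": -0.34, "z": 0, "rx": 0, "ry": 0, "rz": 0, "claw": 0}, {"x": -0.062, "y": -0.397, "z": 0, "rx": 0, "ry": 0, "rz": 0, "claw": 0}, {"x": -0.062, "y": -0.397, "z": 0, "rx": 0, "ry": 0, "rz": 0, "claw": 0}, {"x": -0.062, "y": -0.397, "z": 0, "rx": 0, "ry": 0, "rz": 0, "claw": 0}, {"x": -0.062, "y": -0.397, "z": 0, "rx": 0, "ry": 0, "rz": 0, "claw": 0}]}}

```text
t: 9.97
tool_pos: [0.4718, 0.2112, 0.2315]
orientation: [-0.423, -3.111, 0.001]
force: [0.6, -0.1, 0.0]
opening: 0.093
gripper_force: 0.0
```

```bash
python3 - <<'E'
from h import *
s=robot.read_state();print(s['tool_pos'])
snap('wrist','w4');snap('scene','s4')
for f in('w4','s4'):
    P,p,d=cloud(f)
    m=(np.abs(P[...,0]-.503)<.06)&(np.abs(P[...,1]-.41)<.06)&(P[...,2]>.038)&(P[...,2]<.06)
    q=P[m];print(m.sum(),q[:,2].min(),q[:,2].max(),cv2.minEnclosingCircle((q[:,:2]*1000).astype(np.float32)))
    m=(np.abs(P[...,0]-.503)<.075)&(np.abs(P[...,1]-.41)<.075)&(np.abs(P[...,2]-.006)<.008)&(p[...,1]>p[...,0]*1.15)
    q=P[m];print(m.sum(),cv2.minAreaRect((q[:,:2]*1000).astype(np.float32)))
    m=(np.abs(P[...,0]-.4726)<.03)&(np.abs(P[...,1]-.2116)<.03)&(P[...,2]>.172)&(P[...,2]<.185)
    q=P[m];print(m.sum(),cv2.minAreaRect((q[:,:2]*1000).astype(np.float32)),q[:,2].mean())
a=np.load('s4.npz')['p'][130:340,220:420];b=np.load('w4.npz')['p'][60:270,240:440]
cv2.imwrite('pics/m4.png',cv2.resize(np.hstack([a,b])[:,:,::-1],None,fx=2,fy=2))
s=robot.read_state();R=cv2.Rodrigues(s['orientation'])[0]; print(s['tool_pos'],np.degrees(np.arctan2(R[1,1],R[0,1])))
E
```

```text
[0.47181601 0.2111713  0.23150704]
wrist {'intrinsics': array([[374.42522184,   0.        , 280.67774668],
       [  0.        , 374.42522184, 209.40501244],
       [  0.        ,   0.        ,   1.        ]]), 'origin': array([0.40369438, 0.23022608, 0.38518898]), 'orientation': array([-0.21583719, -0.16449537,  1.29308057])}
scene {'intrinsics': array([[407.56274983,   0.        , 280.57128337],
       [  0.        , 407.56274983, 214.6556765 ],
       [  0.        ,   0.        ,   1.        ]]), 'origin': array([0.13095001, 0.86461215, 0.63639264]), 'orientation': array([ 0.4273928 , -1.02257261, -2.19636578])}
2417 0.03802962587666231 0.051493388070132484 ((503.91162109375, 408.9044189453125), 31.71832847595215)
5072 ((502.7366638183594, 409.13140869140625), (96.68732452392578, 95.50210571289062), 76.28376007080078)
1108 ((472.0765686035156, 211.8887176513672), (19.620281219482422, 19.484628677368164), 74.34375) 0.17793398136687041
375 0.038019486017993764 0.049486608676984956 ((504.96038818359375, 409.5804748535156), 32.346885681152344)
756 ((502.752197265625, 409.09735107421875), (95.52922821044922, 95.24439239501953), 76.0503158569336)
63 ((473.614501953125, 212.33627319335938), (20.86202621459961, 18.85980224609375), 78.89573669433594) 0.17543934510333378
[0.47204392 0.21188214 0.23193317] 74.58577556553374
```

View pics/m4.png

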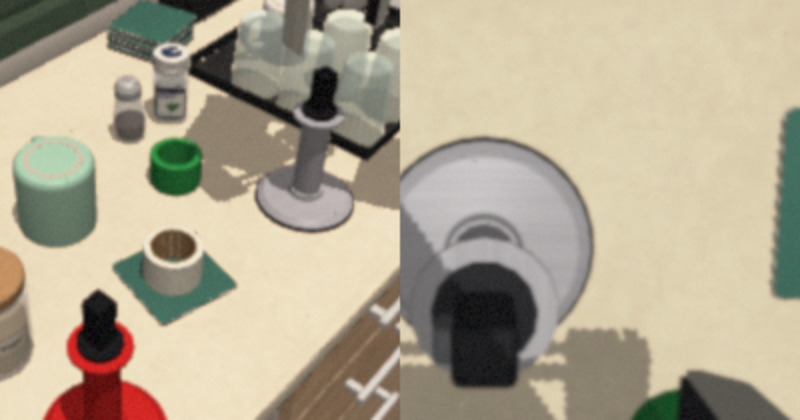

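The roll sits flat and central on the coaster, within 2 mm; the head is bare. I go down to the head-grip height, TCP at about 0.152.

Emit:
{"op": "arm_command", "data": {"targets": [{"x": 0, "y": 0.001, "z": -0.04, "rx": 0, "ry": 0, "rz": 0, "claw": 0}, {"x": 0, "y": 0.001, "z": -0.09, "rx": 0, "ry": 0, "rz": 0, "claw": 0}, {"x": 0, "y": 0.001, "z": -0.13, "rx": 0, "ry": 0, "rz": 0, "claw": 0}, {"x": 0, "y": 0.001, "z": -0.155, "rx": 0, "ry": 0, "rz": 0, "claw": 0}, {"x": 0, "y": 0.001, "z": -0.16, "rx": 0, "ry": 0, "rz": 0, "claw": 0}, {"x": 0, "y": 0.001, "z": -0.16, "rx": 0, "ry": 0, "rz": 0, "claw": 0}, {"x": 0, "y": 0.001, "z": -0.16, "rx": 0, "ry": 0, "rz": 0, "claw": 0}, {"x": 0, "y": 0.001, "z": -0.16, "rx": 0, "ry": 0, "rz": 0, "claw": 0}]}}

```text
t: 10.73
tool_pos: [0.4733, 0.2122, 0.1543]
orientation: [0.422, 3.111, 0.002]
force: [0.2, -0.7, -0.4]
opening: 0.0931
gripper_force: 0.0
```

Emit:
{"op": "arm_command", "data": {"targets": [{"x": 0, "y": 0, "z": 0, "rx": 0, "ry": 0, "rz": 0, "claw": 255}, {"x": 0, "y": 0, "z": 0, "rx": 0, "ry": 0, "rz": 0, "claw": 255}, {"x": 0, "y": 0, "z": 0, "rx": 0, "ry": 0, "rz": 0, "claw": 255}, {"x": 0, "y": 0, "z": 0, "rx": 0, "ry": 0, "rz": 0, "claw": 255}, {"x": 0, "y": 0, "z": 0, "rx": 0, "ry": 0, "rz": 0, "claw": 255}, {"x": 0, "y": 0, "z": 0, "rx": 0, "ry": 0, "rz": 0, "claw": 255}, {"x": 0, "y": 0, "z": 0, "rx": 0, "ry": 0, "rz": 0, "claw": 255}, {"x": 0, "y": 0, "z": 0, "rx": 0, "ry": 0, "rz": 0, "claw": 255}, {"x": 0, "y": 0, "z": 0, "rx": 0, "ry": 0, "rz": 0, "claw": 255}, {"x": 0, "y": 0, "z": 0, "rx": 0, "ry": 0, "rz": 0, "claw": 255}], "squeeze": 25}}

```text
t: 11.57
tool_pos: [0.4723, 0.2116, 0.1527]
orientation: [-0.423, -3.113, 0.0]
force: [-1.3, -3.4, 1.7]
opening: 0.0309
gripper_force: 1.9
```

Emit:
{"op": "arm_command", "data": {"targets": [{"x": 0, "y": 0, "z": 0, "rx": 0, "ry": 0, "rz": 0, "claw": 255}, {"x": 0, "y": 0, "z": 0, "rx": 0, "ry": 0, "rz": 0, "claw": 255}, {"x": 0, "y": 0, "z": 0, "rx": 0, "ry": 0, "rz": 0, "claw": 255}, {"x": 0, "y": 0, "z": 0, "rx": 0, "ry": 0, "rz": 0, "claw": 255}, {"x": 0, "y": 0, "z": 0, "rx": 0, "ry": 0, "rz": 0, "claw": 255}]}}

```text
t: 11.98
tool_pos: [0.4723, 0.2116, 0.1527]
orientation: [-0.423, -3.113, 0.0]
force: [0.1, -1.0, 0.9]
opening: 0.0198
gripper_force: 25.0
```

The opening is 19.8 mm, so the button is flush. I draw the post up straight and smoothly.

Emit:
{"op": "arm_command", "data": {"targets": [{"x": 0, "y": 0, "z": 0.01, "rx": 0, "ry": 0, "rz": 0, "claw": 255}, {"x": 0, "y": 0, "z": 0.03, "rx": 0, "ry": 0, "rz": 0, "claw": 255}, {"x": 0, "y": 0, "z": 0.05, "rx": 0, "ry": 0, "rz": 0, "claw": 255}, {"x": 0, "y": 0, "z": 0.07, "rx": 0, "ry": 0, "rz": 0, "claw": 255}, {"x": 0, "y": 0, "z": 0.09, "rx": 0, "ry": 0, "rz": 0, "claw": 255}, {"x": 0, "y": 0, "z": 0.11, "rx": 0, "ry": 0, "rz": 0, "claw": 255}, {"x": 0, "y": 0, "z": 0.13, "rx": 0, "ry": 0, "rz": 0, "claw": 255}, {"x": 0, "y": 0, "z": 0.15, "rx": 0, "ry": 0, "rz": 0, "claw": 255}, {"x": 0, "y": 0, "z": 0.165, "rx": 0, "ry": 0, "rz": 0, "claw": 255}, {"x": 0, "y": 0, "z": 0.165, "rx": 0, "ry": 0, "rz": 0, "claw": 255}]}}

```text
t: 12.82
tool_pos: [0.4723, 0.2116, 0.2373]
orientation: [0.422, 3.112, 0.0]
force: [-1.4, -2.9, -1.3]
opening: 0.0197
gripper_force: 25.0
```

Emit:
{"op": "arm_command", "data": {"targets": [{"x": 0, "y": 0, "z": 0.005, "rx": 0, "ry": 0, "rz": 0, "claw": 255}, {"x": 0, "y": 0, "z": 0.01, "rx": 0, "ry": 0, "rz": 0, "claw": 255}, {"x": 0, "y": 0, "z": 0.012, "rx": 0, "ry": 0, "rz": 0, "claw": 255}, {"x": 0, "y": 0, "z": 0.012, "rx": 0, "ry": 0, "rz": 0, "claw": 255}, {"x": 0, "y": 0, "z": 0.012, "rx": 0, "ry": 0, "rz": 0, "claw": 255}]}}

```text
t: 13.23
tool_pos: [0.4723, 0.2116, 0.2411]
orientation: [-0.423, -3.113, 0.0]
force: [0.8, -2.7, -1.1]
opening: 0.0197
gripper_force: 25.0
```

Emit:
{"op": "arm_command", "data": {"targets": [{"x": 0, "y": 0, "z": 0.003, "rx": 0, "ry": 0, "rz": 0, "claw": 255}, {"x": 0, "y": 0, "z": 0.004, "rx": 0, "ry": 0, "rz": 0, "claw": 255}, {"x": 0, "y": 0, "z": 0.004, "rx": 0, "ry": 0, "rz": 0, "claw": 255}, {"x": 0, "y": 0, "z": 0.004, "rx": 0, "ry": 0, "rz": 0, "claw": 255}]}}

```text
t: 13.57
tool_pos: [0.4723, 0.2116, 0.2427]
orientation: [-0.423, -3.113, 0.0]
force: [3.2, -1.8, -8.0]
opening: 0.0198
gripper_force: 25.0
```

The hard end is reached: 90.0 mm of travel, with pull rising to 8 N. A check with the cameras:

```bash
python3 - <<'E'
from h import *
snap('side','d5');snap('scene','s5')
a=np.load('s5.npz')['p'][60:270,220:420];b=np.load('d5.npz')['p'][120:330,180:380]
cv2.imwrite('pics/m5.png',cv2.resize(np.hstack([a,b])[:,:,::-1],None,fx=2,fy=2))
s=robot.read_state();print(s['t'],s['tool_pos'],s['force'],s['opening'])
E
```

```text
side {'intrinsics': array([[471.9971981 ,   0.        , 285.50778149],
       [  0.        , 471.9971981 , 209.58797503],
       [  0.        ,   0.        ,   1.        ]]), 'origin': array([ 0.5410592 , -0.42747639,  0.71385629]), 'orientation': array([ 0.9309161 , -0.01873818, -0.0528999 ])}
scene {'intrinsics': array([[407.56274983,   0.        , 280.57128337],
       [  0.        , 407.56274983, 214.6556765 ],
       [  0.        ,   0.        ,   1.        ]]), 'origin': array([0.13095001, 0.86461215, 0.63639264]), 'orientation': array([ 0.4273928 , -1.02257261, -2.19636578])}
13.6667 [0.47227514 0.21159547 0.242709  ] [ 3.11181602 -2.95591563 -8.42672544] 0.01966609546250202
```

View pics/m5.png

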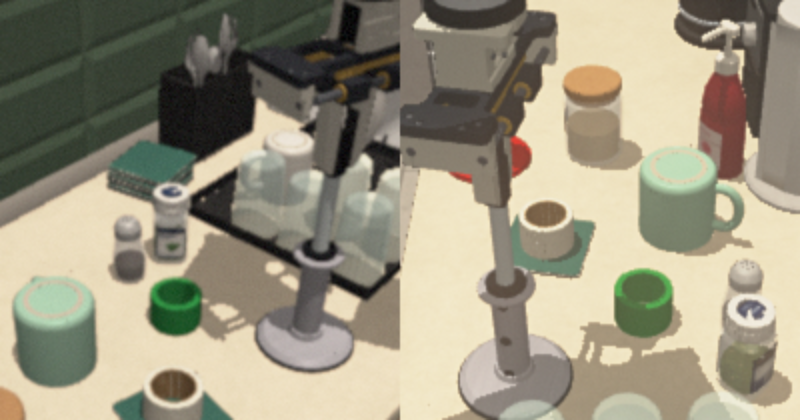

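The post is fully out and still gripped, the roll is on the coaster and the bystanders are untouched.

```bash
python3 -c "
from plant import robot
print(robot.close_job())"
```

```text
the job is handed in; nothing more can be done
None
```

The job is handed in at about 14 s: the roll lies flat on the coaster, within 2 mm of its middle, and the post is drawn out to its second stop (90 mm), with the head still gripped and the button pressed.

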